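Feed the green filter slide into the detector head with the push stick

TASK

Load the green filter into the detector head: lay the slide with the green glass on the head's loading apron, glass up and nose towards the channel, and let go of it. Take the push stick from its rest, and with it feed the slide through the narrow channel, against the sprung seal at the end, until the catch snaps in behind it; the depth of catch and seal is adjustable and not known, so go by feel, and never push the slide with more than 20 N. Then lay the stick back in its rest, and leave the amber slide, the filter case, the timer and the hex key where they are.

Things in the scene. Friction and masses are not known exactly. Their poses are not given: they have to be found in the camera images.
- dock: Detector head, fixed: aluminium base plate 241 x 92 mm, top at z = 24 mm, with a grey housing (x = 0 to 140 mm; 50 mm high at its face, 86 mm from x = 22 mm) and a black barrel to 144 mm. Origin on the bench under the middle of the channel mouth; +x = feed direction into the channel, y across (so the slide is fed with its x along this x), z up.
- apron (a point): A good place for the underside centre of the slide on the loading apron, 55 mm before the mouth, 24 mm above the bench. The apron is the open end of the base plate: x = -96 to 0 mm in the head's frame, 92 mm wide, flat; its end towards the stick is free.
- mouth (a point): Middle of the channel's floor at its mouth. The channel is 40 mm wide and 18 mm high (z = 24 to 42 mm over the bench), closed above, floor level with the apron. Before it two steel lips 16 mm high flare from 40 mm apart at the mouth to 67 mm apart 30 mm before it, and guide a slide that is up to 10 mm off.
- catch (a joint): Spring catch in the channel's -y wall (red knob outside), m: 0 = out (channel empty, or snapped in behind the slide), 0.003 to 0.005 = held aside by a slide beside it. It rubs with 2 to 4 N. Deeper a sprung seal plate adds 2.5 to 6 N over 3 mm; then the catch snaps (8 to 10 N in all), and 2.5 mm later is a hard stop. The slide's tail is then 23 to 45 mm past the mouth: the depth differs each time.
- slide_green: The slide to load: aluminium block 64 x 38 x 14 mm (x, y, z), 70 to 140 g, with a 25 mm green disc in a black ring on top and a green bar by the nose. Origin: centre of its underside; +x to the nose. At the tail two lugs leave an open pocket 18 mm wide, 6 mm deep (its floor at x = -26 mm) for the stick. Grasp across the 38 mm. Lies flat on the bench, may have swapped places with the amber one.
- green_nose (a point): Middle of the green slide's nose face: 32 mm ahead of its origin, 7 mm above its underside.
- slide_amber: The same slide with an amber disc and bar, flat on the bench; leave it alone.
- stick: Push stick 270 mm long, 70 to 120 g: white bar 12 x 12 mm with a blue handle 16 mm wide (y), 18 mm high, 70 mm long, flush below. Origin: middle of the handle, on the bar's axis; +x to the tip, a flat end 175 mm ahead; the other end is 95 mm behind. Lies level in its rest. Grasp the handle across its 16 mm, with about 40 N. With its axis 8 mm above the apron it fits pocket and channel.
- rest: Rest for the stick, fixed: grey base 170 x 50 x 6 mm with notched uprights at x = -65 and +65 mm, 12 mm thick, 47 mm high. Origin under its middle, +x the way the stick's tip points. The notches are open above, 22 mm wide, flared on top, floor at z = 28 mm: the stick's axis lies at z = 34 mm, its handle between the uprights.
- filter_case: Black filter case 67 x 110 x 24 mm at the back; origin at the centre of its underside. Leave alone.
- timer: White timer 62 x 62 x 20 mm at the back; origin at the centre of its underside. Leave alone.
- hex_key: Steel hex key 32 x 89 x 7 mm behind the detector head; origin at the centre of its underside. Leave alone.
Not all that is in view belongs to the job. Leave any yellow look-alike of the slide_green alone.

How it is judged:
By the outcome, as a careful person would: the job done as asked, in the order asked, and still so for the second after the job is handed in, with the robot touching nothing.
It also fails if it takes over 67 s, if anything falls off the work surface, if the arm or the gripper's body presses on something with over 40 N, if the wrist force passes 120 N, or if a joint passes its speed limit or range.

ROBOT

A 6-joint arm with a two-finger parallel gripper is mounted at the origin on a cart in front of the work surface, level with it; the furniture and walls round the work are solid. World frame = base frame: x ahead of the robot, y to its left, z up, the work surface at z = 0. Lengths are in m, angles in rad, forces in N, time in s.
With the tool pointing down it reaches from about 0.25 to 0.775 m from the base axis. Payload 4 kg.
Tool frame: the origin (TCP) lies at the centre of the arm's flange, where the gripper is bolted on; the fingertips stand 199 mm ahead of it and the grasp point (between the pads) lies 180 mm ahead of it (robot.tcp_to_tips is the z of the fingertips in the tool frame, in m); z points along the fingers, y is the line along which they close (so a half turn about z gives the same grasp; the last joint's range is limited). The gripper opens to 94 mm and grips with 3 to 60 N. Pads are 16 mm wide; open, the fingers measure 119 mm over their backs; the gripper's body (75 mm by 177 mm) begins 78 mm behind the grasp point.
Start: joints at [1.237, 0.087, 1.371, -0, 1.684, -0.103], TCP at [0.126, 0.535, 0.405] pointing down, gripper open.
Joint ranges: [-3.1, 3.1], [-0.76, 2.03], [0.27, 2.55], [-1.08, 4.22], [0.17, 2.65], [-2.57, 2.57]. Speed limits (rad/s): [2.79, 2.79, 3.14, 3.14, 3.14, 3.14].

INTERFACE

Orientations are given as [roll, pitch, yaw] about the fixed x, y, z axes, in that order (R = Rz(yaw) Ry(pitch) Rx(roll)).
In Python, from bench import robot gives the robot as it stands.
- The arm moves only by the tool play_rows, never from a script. Its arguments are lists of equal length, an entry for each row: "translation": the shift along the tool's x, y, z scaled (see below), a list of three; "twist": the turn, a rotation vector about the tool's x, y, z scaled (see below), a list of three; "gripper": the opening, from -1 (shut) to 1 (fully open). A call has 1 to 8 rows; each row shifts and turns the commanded pose from where the row before left it, along the tool's axes as they then stand; what a row does not reach is not made up. The controller multiplies each number of a shift by 0.04 m and each number of a turn by 0.1 rad. A row lasts 1/10 s, in which the tool goes at most 50 mm and 8.59 degrees, less where a joint would pass 70% of its speed; a pose out of reach is approached as far as the arm can. A call with a number of a shift or a turn outside -1 to 1 is refused whole. A call with a gripper value outside its range is refused whole. The fingers move at their own pace and stop on an object; the grip force is fixed at half the most. Time passes only in rows, so rows that do not move let the fingers close. It gives the time, the measured TCP pose, the force, the opening and the grip force at its end, in the units of the state.
- robot.get_obs(): the state, without advancing time (a new reading comes with each control period).
- robot.snapshot(name): name is "side" or "top"; returns the picture (400x640x3 uint8, red, green, blue); there is no depth.
- robot.camera_model(name): a dict with "camera_matrix" (3x3 intrinsics, pixels), "rvec" (rotation vector, rad) and "tvec" (3), from world to camera coordinates, as OpenCV has them. Camera axes: x right, y down, z forward; pixel columns grow to the right and rows downward; lengths in m; the calibration is good to about 2 mm. A picture is of the moment at which its call begins. camera_model takes no time and is no camera call.
- robot.close_job(): hands the job in; it is judged then, once.
Trained networks look in the newest picture that a camera, given by its name, has taken for a name from the list of things; names that differ only in an ending like _2 or _b are one class to them, and where a whole thing is asked for, a point or a joint stands for the part that bears it (a point fixed in the world has none). Each returns a list of dicts, best first, with "score" (0 to 1); they miss things now and then, are a little off and sometimes report something else, mostly with a low value. They report only what shows in the picture. A call takes as long as a camera call. They do not tell look-alikes from the thing itself.
- robot.recognise(name, camera): "centre" ([x, y, z] in m, in world coordinates, good to about 4 mm: the middle of the surface that is visible of it).
- robot.spot_point(name, camera): "centre" ([x, y, z] in m, in world coordinates, good to about 4 mm: a listed point, or the origin of a listed thing).
The state is a dict: "time": time; "joint_positions": joint angles; "qvel": joint speeds; "joint_torque": joint torques, N m; "tool_pos": TCP position; "ee_rot": TCP orientation; "wrist_force": force on the tool from outside, world axes, zero at the start; "wrist_torque": the same for the moment, N m; "width": finger opening in m; "finger_force": force on a finger pad.
Only numpy, scipy, OpenCV 4.12 (cv2) and the standard library are available. Lean on these libraries where they do the work, as an engineer would, in place of code of your own. Each camera call takes 0.05 s, during which the arm holds its last target. There are 200 camera calls.

## Working session

There is one attempt and no reset: what is moved stays moved. The work goes in short steps, Python scripts to look and compute and a tool call to move; the robot and the scene stay as the last step left them, time stands still between calls to the robot, and variables do not carry over. Pictures are saved under pics/ and viewed, at most 10 in all, crops included, and the job is handed in when it is done.

Besides the shell and the picture viewer there is one more tool, called after ">>>" as a command line: name --argument value ..., lists and objects as JSON in quotes. play_rows: Moves the arm, as the interface text tells. Its arguments: {"type":"object","properties":{"translation":{"type":"array","items":{"type":"array","items":{"type":"number","minimum":-1,"maximum":1}}},"twist":{"type":"array","items":{"type":"array","items":{"type":"number","minimum":-1,"maximum":1}}},"gripper":{"type":"array","items":{"type":"number"}}},"required":["translation","twist","gripper"]}

```bash
mkdir -p pics; python3 - <<'E'
from bench import robot
import cv2
for n in ["top","side"]:
    im=robot.snapshot(n); cv2.imwrite(f"pics/{n}0.png",im[:,:,::-1])
    for t in ["slide_green","slide_amber","stick","rest","dock"]:
        print(n,t,[(round(d['score'],2),d['centre']) for d in robot.spot_point(t,n)][:3])
    for t in ["apron","mouth","green_nose","catch"]:
        try: print(n,t,[(round(d['score'],2),d['centre']) for d in robot.spot_point(t,n)][:3])
        except Exception as e: print(t,e)
    print(robot.camera_model(n))
print(robot.get_obs())
E
```

```text
top slide_green [(0.87, [0.4128, 0.4266, -0.0021]), (0.78, [0.4219, 0.1924, 0.0008])]
top slide_amber [(0.74, [0.4303, 0.306, 0.0018])]
top stick [(0.77, [0.6612, 0.0096, 0.0361])]
top rest [(0.7, [0.6591, 0.0208, -0.0028])]
top dock [(0.67, [0.4931, -0.1935, 0.0015])]
top apron [(0.9, [0.4833, -0.1394, 0.0216])]
top mouth [(0.9, [0.4993, -0.1898, 0.0243])]
top green_nose [(0.9, [0.4373, 0.1601, 0.009]), (0.79, [0.4229, 0.4581, 0.0099]), (0.24, [0.4232, 0.1895, -0.0015])]
catch it knows: apron, dock, filter_case, green_nose, hex_key, mouth, rest, slide_amber, slide_green, stick, timer
{'camera_matrix': array([[517.05552899,   0.        , 321.32360385],
       [  0.        , 517.05552899, 199.08507619],
       [  0.        ,   0.        ,   1.        ]]), 'rvec': array([ 2.16820632, -2.17655444,  0.09224241]), 'tvec': array([0.07837946, 0.62175963, 1.34857909])}
side slide_green [(0.94, [0.4181, 0.4299, -0.0022]), (0.77, [0.4176, 0.1909, 0.0014])]
side slide_amber [(0.82, [0.4246, 0.3062, -0.0027]), (0.72, [0.4335, 0.1554, 0.0119])]
side stick [(0.64, [0.6593, 0.0079, 0.0342])]
side r
[... 780 characters left out ...]
 1.20652073])}
{'time': 0.9, 'joint_positions': array([ 1.23688864e+00,  8.72271051e-02,  1.37065573e+00,  7.61646311e-07,
        1.68356250e+00, -1.03133451e-01]), 'qvel': array([-0.00027515, -0.00058268, -0.0011292 ,  0.00200563,  0.00036874,
       -0.00018033]), 'joint_torque': array([ 1.92153908e-03, -3.40034759e+01, -3.02601886e+01,  7.17954501e-02,
        2.35949527e-02, -1.14031059e-05]), 'tool_pos': array([0.12583148, 0.53543413, 0.40471354]), 'ee_rot': array([3.14144603e+00, 1.44145114e-05, 2.91081850e+00]), 'wrist_force': array([-0.63281277, -0.37833375,  0.13180706]), 'wrist_torque': array([0.0056114 , 0.00458223, 0.0246812 ]), 'finger_force': 0.0, 'width': 0.09396835376363046}
```

View pics/top0.png

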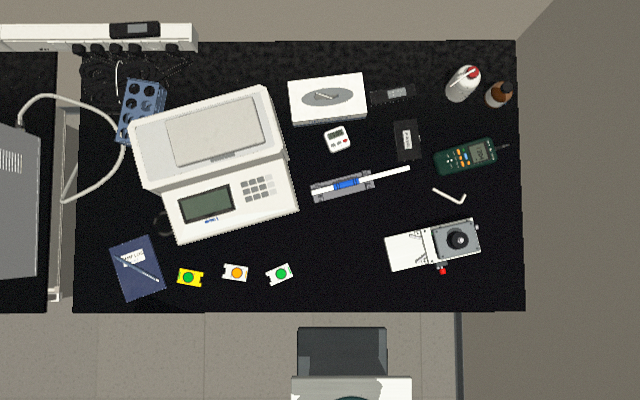

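View pics/side0.png

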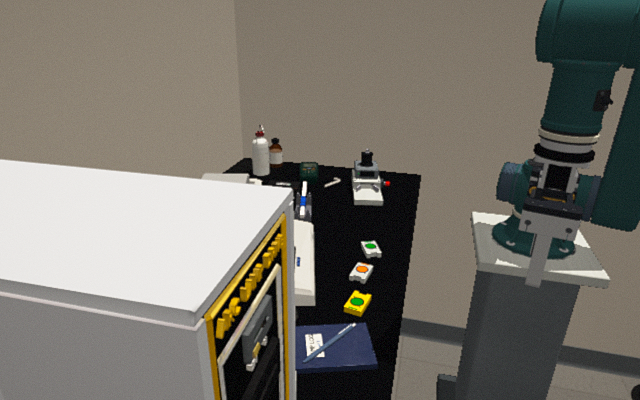

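The green-glass slide with a white body is at top-view pixel (279,274). Amber is at (236,272) and the yellow look-alike at (190,277). The head is at about (435,245) with its apron to the left, and the stick lies from (312,193) to (410,168). Next I'll measure orientations with segmentation.

```bash
cat > h.py <<'E'
import numpy as np, cv2
from bench import robot
def cam(n):
    m=robot.camera_model(n); return m['camera_matrix'],cv2.Rodrigues(m['rvec'])[0],np.array(m['tvec']).ravel()
def unproj(n,p,z):
    K,R,t=cam(n); p=np.atleast_2d(p).astype(float)
    d=(np.linalg.inv(K)@np.c_[p,np.ones(len(p))].T).T@R; c=-R.T@t
    return c+d*((z-c[2])/d[:,2])[:,None]
def proj(n,P):
    K,R,t=cam(n); return cv2.projectPoints(np.atleast_2d(P).astype(float),cv2.Rodrigues(R)[0],t,K,None)[0][:,0]
E
python3 - <<'E'
from h import *
im=cv2.imread("pics/top0.png"); hsv=cv2.cvtColor(im,cv2.COLOR_BGR2HSV)
def blob(mask,x0,y0,x1,y1):
    m=np.zeros(mask.shape,np.uint8); m[y0:y1,x0:x1]=mask[y0:y1,x0:x1]; return m
V=hsv[:,:,2];S=hsv[:,:,1];H=hsv[:,:,0]
def rect(m,z,name):
    p=np.argwhere(m)[:,::-1]; w=unproj("top",p,z)[:,:2]
    (c,s,a)=cv2.minAreaRect((w*1000).astype(np.float32)); print(name,len(p),"rect",c,s,a,"mean",w.mean(0))
    return w
white=((V>120)).astype(np.uint8)
rect(blob(white,262,258,298,290),.014,"slide")
g=((H>40)&(H<85)&(S>110)&(V>50)).astype(np.uint8)
gb=blob(g,262,258,298,290); n,l,st,ce=cv2.connectedComponentsWithStats(gb)
print(st,[unproj("top",c,.014) for c in ce])
blue=((H>100)&(H<130)&(S>130)&(V>90)).astype(np.uint8)
rect(blob(blue,330,170,365,195),.046,"handle")
wb=((V>190)&(S<40)).astype(np.uint8)
rect(blob(wb,362,160,415,190),.040,"front bar")
rect(blob(wb,305,180,333,200),.040,"rear bar")
rect(blob(white,380,225,432,275),.024,"apron")
a=cv2.resize(im[252:296,255:315],None,fx=7,fy=7,interpolation=cv2.INTER_CUBIC)
b=cv2.resize(im[210:280,375:490],None,fx=7,fy=7,interpolation=cv2.INTER_CUBIC)[:490,:]
c=cv2.resize(im[155:210,300:420],None,fx=6,fy=6,interpolation=cv2.INTER_CUBIC)
cv2.imwrite("pics/c1.png",cv2.resize(np.vstack([np.hstack([cv2.copyMakeBorder(a,0,490-308,0,0,cv2.BORDER_CONSTANT),b]),cv2.copyMakeBorder(c,0,0,0,1225-720,cv2.BORDER_CONSTANT)]),None,fx=.65,fy=.65))
E
```

```text
slide 344 rect (423.8697509765625, 189.76895141601562) (38.95198440551758, 65.01528930664062) 23.666627883911133 mean [0.42429252 0.18860226]
[[     0      0    640    400 255914]
 [   288    267      3      6      6]
 [   276    269     10     10     80]] [array([[0.6223278 , 0.08094479, 0.014     ]]), array([[0.43570451, 0.16269486, 0.014     ]]), array([[0.42549937, 0.18530464, 0.014     ]])]
handle 153 rect (661.513671875, 11.729316711425781) (16.0717716217041, 66.55603790283203) 13.880125999450684 mean [0.66141    0.01134671]
front bar 244 rect (689.3334350585938, -94.24673461914062) (13.023958206176758, 131.00704956054688) 14.58971118927002 mean [ 0.68929    -0.09399451]
rear bar 108 rect (645.4462280273438, 73.75454711914062) (13.063526153564453, 57.33633804321289) 15.09405517578125 mean [0.64553958 0.07365371]
apron 1588 rect (488.443603515625, -161.42919921875) (93.88656616210938, 130.1338653564453) 12.72910213470459 mean [ 0.48894508 -0.15591476]
```

View pics/c1.png

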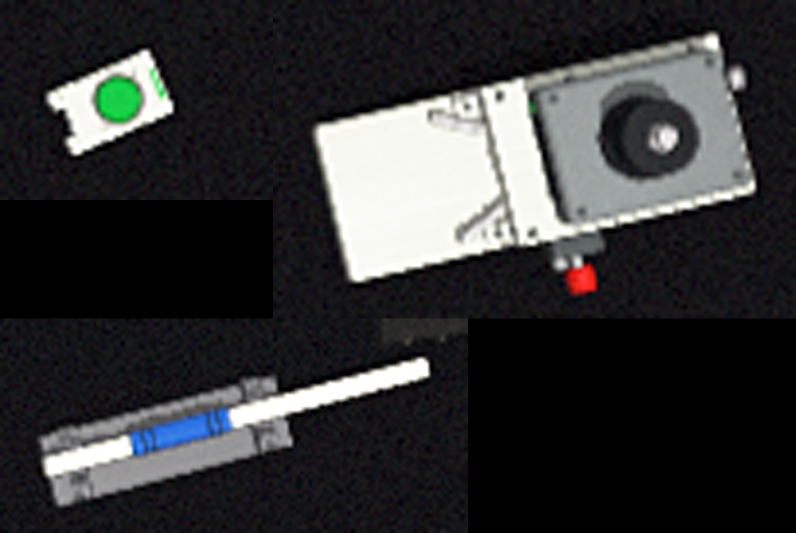

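The slide's nose (green bar) points to lower y, and its pocket faces left. The apron's left corners are at about (385,238) and (392,272) px. Next I'll refine the head's pose from the apron's top face.

```bash
python3 - <<'E'
from h import *
im=cv2.imread("pics/top0.png"); V=cv2.cvtColor(im,cv2.COLOR_BGR2GRAY).astype(float)
K,R,t=cam("top"); print("cam",-R.T@t)
print(V[250,380:396:1].astype(int), V[228:246,400].astype(int), V[262:276,400].astype(int))
# fit: top-face apron polygon corners by maximising contrast: residual of rendered mask, x from -96..-35
from scipy.optimize import minimize
ss=4
def cost(p,z=.024):
    x,y,a=p; u=np.array([np.cos(a),np.sin(a)]); v=np.array([-u[1],u[0]])
    c=[np.r_[np.array([x,y])+X*u+Y*v,z] for X,Y in [(-96,-46),(-35,-46),(-35,46),(-96,46)] for X,Y in [(X/1000,Y/1000)]]
    q=proj("top",c); m=np.zeros((400*ss,640*ss),np.uint8)
    cv2.fillPoly(m,[np.round(((q+.5)*ss-.5)*16).astype(np.int32)],255,shift=4)
    m=cv2.resize(m,(640,400),interpolation=cv2.INTER_AREA)/255.
    y0,y1,x0,x1=225,285,375,405
    return ((m*235+20*(1-m)-V)[y0:y1,x0:x1]**2).mean()
for s in [(.497,-.192,np.radians(-77)),(.494,-.19,np.radians(-76))]:
    r=minimize(cost,s,method="Nelder-Mead",options=dict(initial_simplex=[np.array(s)+d for d in [(0,0,0),(.005,0,0),(0,.005,0),(0,0,.04)]],xatol=1e-5))
    x,y,a=r.x; print(r.x,np.degrees(a),r.fun,"apron pt",x-.055*np.cos(a),y-.055*np.sin(a))
E
```

```text
cam [0.49757291 0.06845532 1.3996889 ]
[ 19  20  14  10  21  29  86 201 253 247 247 247 248 247 247 248] [ 18  23  17   7  10  28 201 254 246 246 247 248 247 247 246 248 247 247] [248 247 248 249 248 248 253 241  78   9  27  18  20  20]
[ 0.49671917 -0.19205471 -1.3383021 ] -76.67906209237935 136.52883250032036 apron pt 0.48404687338060526 -0.13853449826237263
[ 0.49720687 -0.19219755 -1.3312375 ] -76.27429003157373 155.6813748985433 apron pt 0.4841567931910473 -0.13876820064175557
```

>>> play_rows --translation '[[0, 0, 0], [0, 0, 0], [0, 0, 0], [0, 0, 0], [0, 0, 0], [0, 0, 0], [0, 0, 0], [0, 0, 0]]' --twist '[[0, 0, 1], [0, 0, 1], [0, 0, 1], [0, 0, 1], [0, 0, 1], [0, 0, 1], [0, 0, 1], [0, 0, 1]]' --gripper '[1, 1, 1, 1, 1, 1, 1, 1]'

```text
time: 1.7
tool_pos: [0.1258, 0.5354, 0.4047]
ee_rot: [3.142, -0.0, 2.107]
wrist_force: [0.2, -0.9, 0.5]
width: 0.0939
finger_force: 0.0
```

>>> play_rows --translation '[[0, 0, 0], [0, 0, 0], [-0.9, 0.275, 0], [-0.9, 0.275, 0], [-0.9, 0.275, 0], [-0.9, 0.275, 0], [-0.9, 0.275, 0], [-0.9, 0.275, 0]]' --twist '[[0, 0, 0.6], [0, 0, 0.59], [0, 0, 0], [0, 0, 0], [0, 0, 0], [0, 0, 0], [0, 0, 0], [0, 0, 0]]' --gripper '[1, 1, 1, 1, 1, 1, 1, 1]'

```text
time: 2.5
tool_pos: [0.275, 0.364, 0.4049]
ee_rot: [3.141, -0.0, 1.992]
wrist_force: [0.6, 0.2, 0.4]
width: 0.0937
finger_force: 0.0
```

>>> play_rows --translation '[[-0.9, 0.275, 0.2], [-0.9, 0.275, 0.2], [-0.9, 0.275, 0.2], [-0.9, 0.275, 0.2], [-0.9, 0.275, 0.2], [-0.9, 0.275, 0.2], [0, 0, 0], [0, 0, 0]]' --twist '[[0, 0, 0], [0, 0, 0], [0, 0, 0], [0, 0, 0], [0, 0, 0], [0, 0, 0], [0, 0, 0], [0, 0, 0]]' --gripper '[1, 1, 1, 1, 1, 1, 1, 1]'

```text
time: 3.3
tool_pos: [0.4231, 0.1946, 0.3565]
ee_rot: [-3.141, -0.001, 1.99]
wrist_force: [0.7, -0.0, 0.3]
width: 0.0935
finger_force: 0.0
```

>>> play_rows --translation '[[-0.125, -0.03, 0.9], [0, 0, 0.9], [0, 0, 0.9], [0, 0, 0.9], [0, 0, 0.12], [0, 0, 0.12], [0, 0, 0], [0, 0, 0]]' --twist '[[0, 0, 0], [0, 0, 0], [0, 0, 0], [0, 0, 0], [0, 0, 0], [0, 0, 0], [0, 0, 0], [0, 0, 0]]' --gripper '[1, 1, 1, 1, 1, 1, 1, 1]'

```text
time: 4.1
tool_pos: [0.4246, 0.1906, 0.2053]
ee_rot: [3.137, 0.0, 1.992]
wrist_force: [0.4, 0.6, 0.4]
width: 0.0942
finger_force: 0.0
```

>>> play_rows --translation '[[0, 0, 0], [0, 0, 0], [0, 0, 0], [0, 0, 0], [0, 0, 0], [0, 0, 0], [0, 0, 0], [0, 0, 0]]' --twist '[[0, 0, 0], [0, 0, 0], [0, 0, 0], [0, 0, 0], [0, 0, 0], [0, 0, 0], [0, 0, 0], [0, 0, 0]]' --gripper '[-1, -1, -1, -1, -1, -1, -1, -1]'

```text
time: 4.9
tool_pos: [0.4237, 0.19, 0.203]
ee_rot: [-3.141, -0.0, 1.992]
wrist_force: [-0.3, -2.0, -0.4]
width: 0.0378
finger_force: 30.0
```

>>> play_rows --translation '[[0, 0, -0.75], [0, 0, -0.75], [0, 0, 0], [-0.93, -0.048, 0], [-0.93, -0.048, 0], [-0.93, -0.048, 0], [-0.93, -0.048, 0], [-0.93, -0.048, 0]]' --twist '[[0, 0, 0], [0, 0, 0.945], [0, 0, 0.945], [0, 0, 0], [0, 0, 0], [0, 0, 0], [0, 0, 0], [0, 0, 0]]' --gripper '[-1, -1, -1, -1, -1, -1, -1, -1]'

```text
time: 5.7
tool_pos: [0.4571, 0.0054, 0.2629]
ee_rot: [-3.142, -0.0, 1.803]
wrist_force: [0.6, 0.1, -0.5]
width: 0.0376
finger_force: 30.0
```

>>> play_rows --translation '[[-0.93, -0.048, 0], [-0.93, -0.048, 0], [-0.93, -0.048, 0], [-0.7, -0.048, 0], [0, 0, 0], [0, 0, 0], [0, 0, 0], [0, 0, 0]]' --twist '[[0, 0, 0], [0, 0, 0], [0, 0, 0], [0, 0, 0], [0, 0, 0], [0, 0, 0], [0, 0, 0], [0, 0, 0]]' --gripper '[-1, -1, -1, -1, -1, -1, -1, -1]'

```text
time: 6.5
tool_pos: [0.4817, -0.1297, 0.2629]
ee_rot: [-3.141, -0.001, 1.804]
wrist_force: [-0.8, 0.3, 0.1]
width: 0.0374
finger_force: 30.0
```

```bash
python3 - <<'E'
from h import *
for n in ["top","side"]:
    im=robot.snapshot(n); cv2.imwrite(f"pics/{n}1.png",im[:,:,::-1])
    for t in ["apron","mouth","green_nose","slide_green","dock"]: print(n,t,[(round(d['score'],2),np.round(d['centre'],4)) for d in robot.spot_point(t,n)][:2])
o=robot.get_obs();print(o['tool_pos'],o['ee_rot'],o['wrist_force'])
a=cv2.imread("pics/side1.png")[140:220,320:440]
cv2.imwrite("pics/c2.png",cv2.resize(a,None,fx=6,fy=6,interpolation=cv2.INTER_CUBIC))
E
```

```text
top apron [(0.75, array([ 0.4838, -0.1387,  0.0227]))]
top mouth []
top green_nose [(0.61, array([0.4198, 0.459 , 0.0057]))]
top slide_green [(0.93, array([ 0.4166,  0.4227, -0.0008])), (0.5, array([ 0.4807, -0.1304,  0.0591]))]
top dock []
side apron [(0.7, array([ 0.4835, -0.1414,  0.0303]))]
side mouth [(0.75, array([ 0.4919, -0.1924,  0.0238]))]
side green_nose [(0.68, array([ 0.4831, -0.1406,  0.0279])), (0.58, array([ 0.486 , -0.1647,  0.0726]))]
side slide_green [(0.9, array([ 0.4167,  0.4263, -0.0015])), (0.7, array([ 0.4779, -0.1311,  0.0629]))]
side dock [(0.9, array([ 0.4952, -0.193 ,  0.0015]))]
[ 0.48183136 -0.13084106  0.26304764] [ 3.14154855e+00 -5.32216680e-05  1.80271573e+00] [ 0.19758237 -0.32940836 -1.24797918]
```

View pics/c2.png

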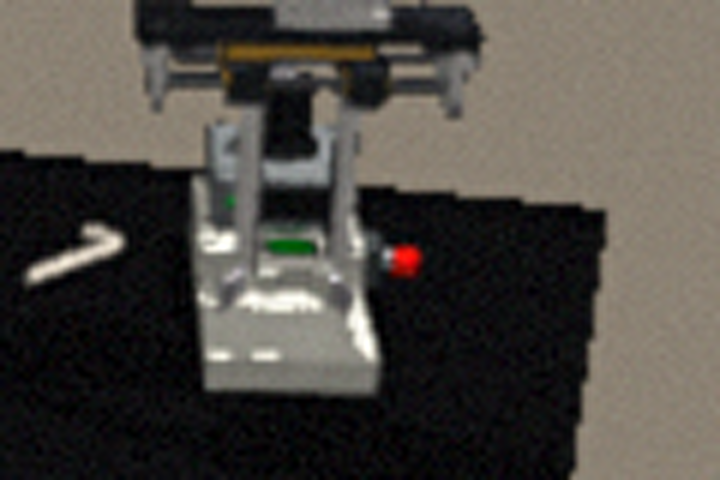

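>>> play_rows --translation '[[-0.23, 0, 0], [0, 0, 0.4], [0, 0, 0.3], [0, 0, 0.1], [0, 0, 0.07], [0, 0, 0], [0, 0, 0], [0, 0, 0]]' --twist '[[0, 0, 0], [0, 0, 0], [0, 0, 0], [0, 0, 0], [0, 0, 0], [0, 0, 0], [0, 0, 0], [0, 0, 0]]' --gripper '[-1, -1, -1, -1, -1, -1, -1, -1]'

```text
time: 7.9
tool_pos: [0.4842, -0.1398, 0.2289]
ee_rot: [3.141, 0.001, 1.803]
wrist_force: [0.2, 0.1, -1.3]
width: 0.0377
finger_force: 30.0
```

>>> play_rows --translation '[[0, 0, 0.03], [0, 0, 0], [0, 0, 0], [0, 0, 0]]' --twist '[[0, 0, 0], [0, 0, 0], [0, 0, 0], [0, 0, 0]]' --gripper '[-1, -1, -1, -1]'

```text
time: 8.3
tool_pos: [0.484, -0.1398, 0.2271]
ee_rot: [3.141, -0.0, 1.803]
wrist_force: [0.4, 0.9, -1.4]
width: 0.0376
finger_force: 30.0
```

>>> play_rows --translation '[[0, 0, 0], [0, 0, 0], [0, 0, 0], [0, 0, 0], [0, 0, 0], [0, 0, -0.3], [0, 0, -0.7], [0, 0, -0.9]]' --twist '[[0, 0, 0], [0, 0, 0], [0, 0, 0], [0, 0, 0], [0, 0, 0], [0, 0, 0], [0, 0, 0], [0, 0, 0]]' --gripper '[0.3, 0.3, 0.3, 0.3, 0.3, 0.3, 0.3, 0.3]'

```text
time: 9.1
tool_pos: [0.4834, -0.1396, 0.303]
ee_rot: [-3.139, -0.002, 1.803]
wrist_force: [0.8, -0.1, 0.9]
width: 0.0615
finger_force: 0.0
```

>>> play_rows --translation '[[0, 0, 0], [0.415, 0.875, 0], [0.415, 0.875, 0], [0.415, 0.875, 0], [0.415, 0.875, 0], [0.415, 0.875, 0], [0.415, 0.875, 0], [0, 0, 0]]' --twist '[[0, 0, -0.235], [0, 0, 0], [0, 0, 0], [0, 0, 0], [0, 0, 0], [0, 0, 0], [0, 0, 0], [0, 0, 0]]' --gripper '[0.3, 0.3, 0.3, 0.3, 0.3, 0.3, 0.3, 0.3]'

```text
time: 9.9
tool_pos: [0.6641, 0.0128, 0.3016]
ee_rot: [3.142, -0.002, 1.831]
wrist_force: [-0.1, -0.3, -0.4]
width: 0.061
finger_force: 0.0
```

```bash
python3 - <<'E'
from h import *
im=robot.snapshot("top")[:,:,::-1]; cv2.imwrite("pics/top2.png",im); s=robot.snapshot("side")[:,:,::-1]
print(robot.get_obs()['tool_pos'],robot.get_obs()['ee_rot'])
for n in ["top","side"]:
  for t in ["slide_green","green_nose"]: print(n,t,[(round(d['score'],2),np.round(d['centre'],4)) for d in robot.spot_point(t,n)][:3])
hsv=cv2.cvtColor(im,cv2.COLOR_BGR2HSV);H,S,V=cv2.split(hsv)
m=((H>40)&(H<85)&(S>110)&(V>50)).astype(np.uint8);m[:,:370]=0;m[:225]=0
n,l,st,ce=cv2.connectedComponentsWithStats(m)
for k in range(1,n): print(st[k],unproj("top",ce[k],.038))
def knob(im):
    h=cv2.cvtColor(im,cv2.COLOR_BGR2HSV);r=((h[:,:,0]<8)|(h[:,:,0]>172))&(h[:,:,1]>150)&(h[:,:,2]>90);r[:,:420]=0;r[:240]=0
    w=im[:,:,2].astype(float)*r; yy,xx=np.mgrid[:400,:640]; return (w*xx).sum()/w.sum(),(w*yy).sum()/w.sum(),r.sum()
print("knob",knob(cv2.imread("pics/top0.png")),knob(im))
a=cv2.resize(im[210:280,375:490],None,fx=5,fy=5,interpolation=cv2.INTER_CUBIC);b=cv2.resize(im[150:220,290:425],None,fx=4,fy=4,interpolation=cv2.INTER_CUBIC)
a=cv2.copyMakeBorder(a,0,0,0,0,0);cv2.imwrite("pics/c3.png",np.vstack([a,cv2.resize(b,(575,230))]))
E
```

```text
[0.66204728 0.01015404 0.3021778 ] [-3.13963435e+00 -1.06916685e-04  1.82784465e+00]
top slide_green [(0.91, array([ 0.485 , -0.139 ,  0.0229])), (0.73, array([0.4133, 0.4264, 0.0011]))]
top green_nose [(0.64, array([ 0.495 , -0.1687,  0.0317])), (0.54, array([0.4243, 0.4579, 0.0073])), (0.16, array([ 0.4267,  0.3062, -0.0008]))]
side slide_green [(0.91, array([ 0.4151,  0.4274, -0.0006])), (0.6, array([ 0.4813, -0.1353,  0.0264]))]
side green_nose [(0.67, array([0.4196, 0.4612, 0.0026])), (0.43, array([ 0.4872, -0.1748,  0.034 ]))]
[431 232   2   3   4] [[ 0.53058568 -0.21301549  0.038     ]]
[401 245  10  11  81] [[ 0.48634531 -0.14385715  0.038     ]]
[414 246   1   3   3] [[ 0.49415136 -0.16639283  0.038     ]]
[415 250   1   1   1] [[ 0.48632129 -0.16885381  0.038     ]]
[372 325   1   1   1] [[ 0.29372036 -0.05393242  0.038     ]]
knob (np.float64(442.48304862023656), np.float64(270.99250985545336), np.int64(37)) (np.float64(442.48153987649454), np.float64(270.99474444882406), np.int64(37))
```

View pics/c3.png

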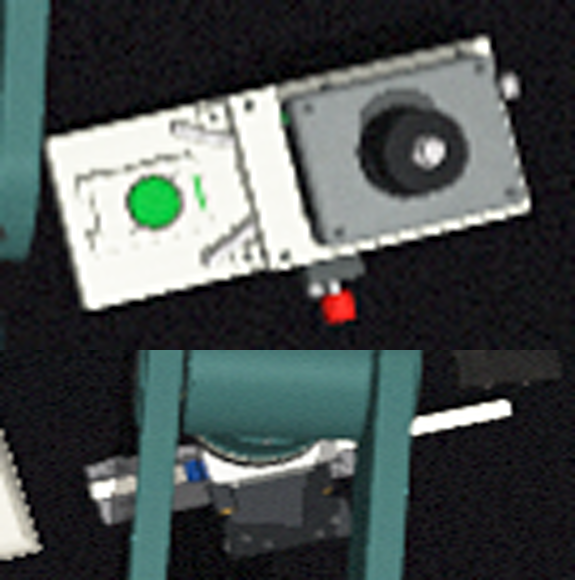

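>>> play_rows --translation '[[0, 0, 0.8], [0, 0, 0.7], [0, 0, 0.5], [0, 0, 0.2], [0, 0, 0], [0, 0, 0], [0, 0, 0], [0, 0, 0]]' --twist '[[0, 0, 0], [0, 0, 0], [0, 0, 0], [0, 0, 0], [0, 0, 0], [0, 0, 0], [0, 0, 0], [0, 0, 0]]' --gripper '[0.3, 0.3, 0.3, 0.3, 0.3, 0.3, 0.3, 0.3]'

```text
time: 11.0
tool_pos: [0.6624, 0.0096, 0.2169]
ee_rot: [3.139, 0.001, 1.826]
wrist_force: [0.2, 0.0, 0.2]
width: 0.0612
finger_force: 0.0
```

>>> play_rows --translation '[[0, 0, 0], [0, 0, 0], [0, 0, 0], [0, 0, 0], [0, 0, 0], [0, 0, 0]]' --twist '[[0, 0, 0], [0, 0, 0], [0, 0, 0], [0, 0, 0], [0, 0, 0], [0, 0, 0]]' --gripper '[-1, -1, -1, -1, -1, -1]'

```text
time: 11.6
tool_pos: [0.6619, 0.0097, 0.215]
ee_rot: [-3.141, -0.0, 1.826]
wrist_force: [-0.6, -0.4, 0.3]
width: 0.0168
finger_force: 0.3
```

>>> play_rows --translation '[[0, 0, 0], [0, 0, 0], [0, 0, -0.25], [0, 0, -0.5], [0, 0, -0.75], [0, 0, 0], [0, 0, 0]]' --twist '[[0, 0, 0], [0, 0, 0], [0, 0, 0], [0, 0, 0], [0, 0, 0], [0, 0, 0], [0, 0, 0]]' --gripper '[-1, -1, -1, -1, -1, -1, -1]'

```text
time: 12.3
tool_pos: [0.6621, 0.0097, 0.276]
ee_rot: [3.139, 0.001, 1.826]
wrist_force: [0.1, 0.2, -1.1]
width: 0.0155
finger_force: 30.0
```

>>> play_rows --translation '[[0, 0, 0], [0.435, -0.74, 0], [0.435, -0.74, 0], [0.435, -0.74, 0], [0.435, -0.74, 0], [0.435, -0.74, 0], [0.435, -0.74, 0], [0.435, -0.74, 0]]' --twist '[[0, 0, 0.23], [0, 0, 0], [0, 0, 0], [0, 0, 0], [0, 0, 0], [0, 0, 0], [0, 0, 0], [0, 0, 0]]' --gripper '[-1, -1, -1, -1, -1, -1, -1, -1]'

```text
time: 13.1
tool_pos: [0.4303, 0.0807, 0.273]
ee_rot: [-3.138, -0.001, 1.802]
wrist_force: [-1.0, 0.2, -1.1]
width: 0.0152
finger_force: 30.0
```

>>> play_rows --translation '[[0, 0, 0], [0, 0, 0], [0, 0, 0]]' --twist '[[0, 0, 0], [0, 0, 0], [0, 0, 0]]' --gripper '[-1, -1, -1]'

```text
time: 13.4
tool_pos: [0.4329, 0.0802, 0.2747]
ee_rot: [-3.141, 0.0, 1.803]
wrist_force: [-0.3, 0.2, 0.3]
width: 0.0159
finger_force: 30.0
```

```bash
python3 - <<'E'
from h import *
im=robot.snapshot("top")[:,:,::-1].copy(); cv2.imwrite("pics/top3.png",im)
s=robot.snapshot("side")[:,:,::-1].copy(); cv2.imwrite("pics/side3.png",s)
o=robot.get_obs();print(o['tool_pos'],o['ee_rot'],o['wrist_force'])
a=cv2.resize(im[210:280,320:450],None,fx=5,fy=5,interpolation=cv2.INTER_CUBIC)
b=cv2.resize(s[160:230,330:430],None,fx=3.4,fy=3.4,interpolation=cv2.INTER_CUBIC)
b=cv2.copyMakeBorder(b,0,0,0,650-b.shape[1],cv2.BORDER_CONSTANT)
cv2.imwrite("pics/c4.png",np.vstack([a,b]))
E
```

```text
[0.4332055  0.08015358 0.27486787] [-3.14145259e+00 -1.35185681e-06  1.80243099e+00] [-0.23392757 -0.75099729 -0.34465495]
```

View pics/c4.png

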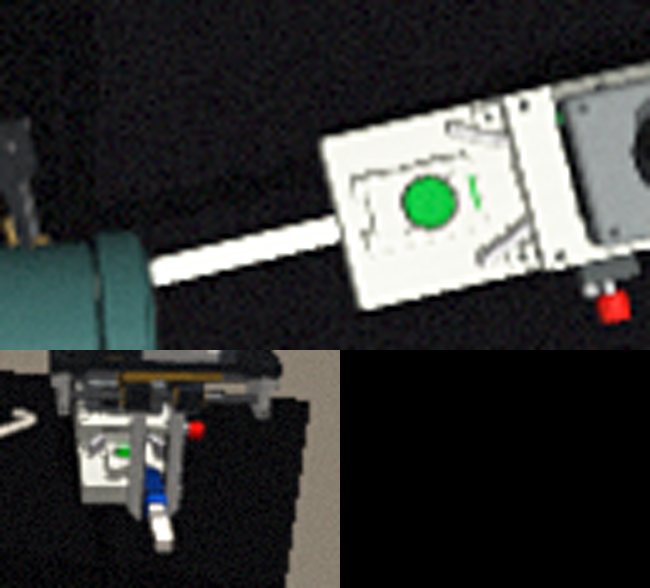

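```bash
python3 - <<'E'
from h import *
im=cv2.imread("pics/top3.png"); g=cv2.cvtColor(im,cv2.COLOR_BGR2GRAY)
m=np.zeros_like(g); m[245:272,353:382]=(g[245:272,353:382]>140)
p=np.argwhere(m)[:,::-1]; w=unproj("top",p,.1005)[:,:2]
vx,vy,x,y=cv2.fitLine(w.astype(np.float32),cv2.DIST_L2,0,.01,.01).ravel(); a=np.degrees(np.arctan2(vy,vx)); print("stick ang",a,(x,y))
th=np.radians(-76.7);u=np.array([np.cos(th),np.sin(th)]);v=np.array([-u[1],u[0]]);M=np.array([.4967,-.192])
for q in [(x,y),(.4332,.0802),(.4853,-.1394),(.4863,-.1439)]: d=np.array(q)-M; print("dock xy mm",1000*d@u,1000*d@v)
E
```

```text
stick ang -76.226715 (np.float32(0.46225044), np.float32(-0.03759964))
dock xy mm -158.1842784427618 1.9941791279327876
dock xy mm -279.50744748136805 0.8226800412569228
dock xy mm -53.811775712019234 1.0063770264355218
dock xy mm -49.20242104733423 0.9443320818661407
```

>>> play_rows --translation '[[0, -0.025, 0.2], [0, 0, 0.5], [0, 0, 0.5], [0, 0, 0.25], [0, 0, 0.08], [0, 0, 0], [0, 0, 0], [0, 0, 0]]' --twist '[[0, 0, 0.04], [0, 0, 0], [0, 0, 0], [0, 0, 0], [0, 0, 0], [0, 0, 0], [0, 0, 0], [0, 0, 0]]' --gripper '[-1, -1, -1, -1, -1, -1, -1, -1]'

```text
time: 14.3
tool_pos: [0.4318, 0.0803, 0.2149]
ee_rot: [3.139, 0.0, 1.799]
wrist_force: [1.3, 0.3, -1.4]
width: 0.0161
finger_force: 30.0
```

>>> play_rows --translation '[[-0.12, 0, 0], [-0.12, 0, 0], [-0.12, 0, 0], [-0.1, 0, 0], [-0.1, 0, 0], [0, 0, 0]]' --twist '[[0, 0, 0], [0, 0, 0], [0, 0, 0], [0, 0, 0], [0, 0, 0], [0, 0, 0]]' --gripper '[-1, -1, -1, -1, -1, -1]'

```text
time: 14.9
tool_pos: [0.4365, 0.0579, 0.2139]
ee_rot: [3.141, 0.0, 1.798]
wrist_force: [-0.2, 0.8, -0.7]
width: 0.0159
finger_force: 30.0
```

```bash
python3 - <<'E'
from h import *
im=robot.snapshot("top")[:,:,::-1].copy(); cv2.imwrite("pics/top4.png",im)
s=robot.snapshot("side")[:,:,::-1].copy(); cv2.imwrite("pics/side4.png",s)
o=robot.get_obs();print(o['tool_pos'],o['ee_rot'],o['wrist_force'])
g=cv2.cvtColor(im,cv2.COLOR_BGR2GRAY)
def line(m,z):
  p=np.argwhere(m)[:,::-1]; w=unproj("top",p,z)[:,:2]
  vx,vy,x,y=cv2.fitLine(w.astype(np.float32),cv2.DIST_L2,0,.01,.01).ravel(); print("ang",np.degrees(np.arctan2(vy,vx)),x,y,len(p))
  th=np.radians(-76.7);u=np.array([np.cos(th),np.sin(th)]);v=np.array([-u[1],u[0]]);d=np.array([x,y])-np.array([.4967,-.192]);print(1000*d@u,1000*d@v)
m=np.zeros_like(g); m[245:272,357:382]=(g[245:272,357:382]>140); line(m,.038)
a=cv2.resize(im[210:280,340:450],None,fx=7,fy=7,interpolation=cv2.INTER_CUBIC)
cv2.imwrite("pics/c5.png",a)
E
```

```text
[0.43638776 0.05826939 0.21382532] [-3.14152961e+00 -2.53768950e-04  1.79889272e+00] [-0.68186213 -0.55000067 -1.7725679 ]
ang -76.5368 0.46382165 -0.052917838 116
-142.9154774244139 -0.0007012349204993748
```

View pics/c5.png

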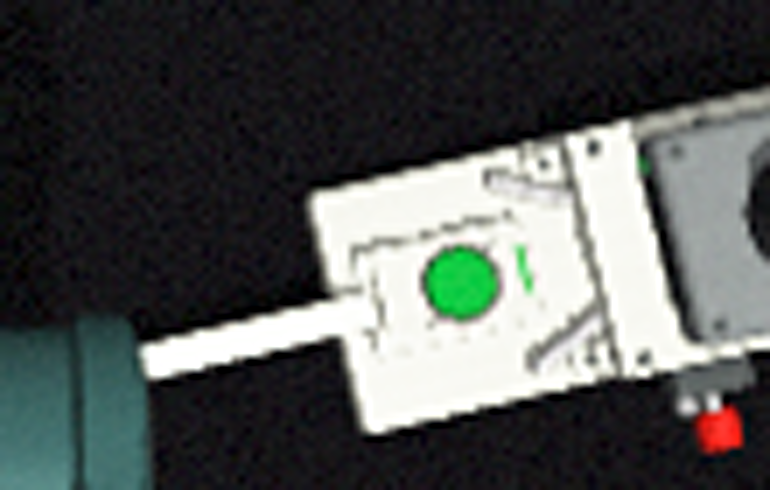

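>>> play_rows --translation '[[-0.1, 0, 0], [-0.12, 0, 0], [-0.12, 0, 0], [-0.12, 0, 0], [-0.12, 0, 0], [-0.12, 0, 0], [-0.1, 0, 0], [0, 0, 0]]' --twist '[[0, 0, 0], [0, 0, 0], [0, 0, 0], [0, 0, 0], [0, 0, 0], [0, 0, 0], [0, 0, 0], [0, 0, 0]]' --gripper '[-1, -1, -1, -1, -1, -1, -1, -1]'

```text
time: 15.8
tool_pos: [0.4438, 0.0267, 0.2139]
ee_rot: [3.141, 0.0, 1.799]
wrist_force: [1.1, -0.2, -0.4]
width: 0.0156
finger_force: 30.0
```

>>> play_rows --translation '[[-0.1, 0, 0], [-0.1, 0, 0], [-0.1, 0, 0], [-0.1, 0, 0], [0, 0, 0], [0, 0, 0]]' --twist '[[0, 0, 0], [0, 0, 0], [0, 0, 0], [0, 0, 0], [0, 0, 0], [0, 0, 0]]' --gripper '[-1, -1, -1, -1, -1, -1]'

```text
time: 16.4
tool_pos: [0.4474, 0.0114, 0.2139]
ee_rot: [3.141, 0.0, 1.799]
wrist_force: [-0.5, 0.2, -1.1]
width: 0.0157
finger_force: 30.0
```

```bash
cat >> h.py <<'E'
U=np.array([np.cos(np.radians(-76.7)),np.sin(np.radians(-76.7))]);M=np.array([.4967,-.192])
def look(tag):
    im=robot.snapshot("top")[:,:,::-1].copy(); cv2.imwrite(f"pics/top_{tag}.png",im)
    h=cv2.cvtColor(im,cv2.COLOR_BGR2HSV);r=((h[:,:,0]<8)|(h[:,:,0]>172))&(h[:,:,1]>150)&(h[:,:,2]>90);r[:,:420]=0;r[:240]=0
    w=im[:,:,2].astype(float)*r; yy,xx=np.mgrid[:400,:640]; print("knob",(w*xx).sum()/w.sum(),(w*yy).sum()/w.sum(),r.sum())
    h_=h; m=((h[:,:,0]>40)&(h[:,:,0]<85)&(h[:,:,1]>110)&(h[:,:,2]>50)).astype(np.uint8);m[:,:370]=0;m[:225]=0
    n,l,st,ce=cv2.connectedComponentsWithStats(m)
    for k in range(1,n):
        if st[k,4]>8: d=unproj("top",ce[k],.038)[0,:2]-M; print("green",st[k,4],1000*d@U,1000*(-d[0]*U[1]+d[1]*U[0]))
    o=robot.get_obs(); d=o['tool_pos'][:2]-M; print("t",o['time'],"stick org",1000*d@U,1000*(-d[0]*U[1]+d[1]*U[0]),o['tool_pos'][2],"axial F",o['wrist_force'][:2]@U,o['wrist_force'])
E
python3 -c "
from h import *
look('p1')"
```

```text
knob 442.48238232973966 270.9923744412306 37
green 55 -7.784568820666083 -0.2602394985287994
t 16.45 stick org -209.44461852072553 -1.2367338130139376 0.21391042429278137 axial F 0.04971884941127408 [-0.85171467 -0.25242593 -1.39210718]
```

>>> play_rows --translation '[[-0.05, 0.01, 0], [-0.05, 0.01, 0], [-0.05, 0, 0], [-0.05, 0, 0], [-0.05, 0, 0], [-0.05, 0, 0], [0, 0, 0]]' --twist '[[0, 0, 0], [0, 0, 0], [0, 0, 0], [0, 0, 0], [0, 0, 0], [0, 0, 0], [0, 0, 0]]' --gripper '[-1, -1, -1, -1, -1, -1, -1]'

```text
time: 17.15
tool_pos: [0.4507, -0.0001, 0.2137]
ee_rot: [-3.141, 0.0, 1.799]
wrist_force: [-2.1, 2.3, -0.6]
width: 0.016
finger_force: 30.0
```

>>> play_rows --translation '[[-0.05, 0, 0], [-0.05, 0, 0], [-0.05, 0, 0], [-0.05, 0, 0], [-0.05, 0, 0], [0, 0, 0]]' --twist '[[0, 0, 0], [0, 0, 0], [0, 0, 0], [0, 0, 0], [0, 0, 0], [0, 0, 0]]' --gripper '[-1, -1, -1, -1, -1, -1]'

```text
time: 17.75
tool_pos: [0.4531, -0.01, 0.2139]
ee_rot: [3.142, 0.001, 1.799]
wrist_force: [-0.7, 1.3, -1.1]
width: 0.0156
finger_force: 30.0
```

```bash
python3 -c "
from h import *
look('p2')"
```

```text
knob 442.64877983012 272.1616556559256 35
t 17.8 stick org -187.20019111641952 -0.5457859763740719 0.21389621683612733 axial F -1.277526528227707 [-1.85534019  0.87415174 -0.9113592 ]
```

>>> play_rows --translation '[[-0.1, 0, 0], [-0.1, 0, 0], [-0.1, 0, 0], [-0.1, 0, 0], [-0.1, 0, 0], [-0.1, 0, 0], [-0.1, 0, 0], [0, 0, 0]]' --twist '[[0, 0, 0], [0, 0, 0], [0, 0, 0], [0, 0, 0], [0, 0, 0], [0, 0, 0], [0, 0, 0], [0, 0, 0]]' --gripper '[-1, -1, -1, -1, -1, -1, -1, -1]'

```text
time: 18.6
tool_pos: [0.4596, -0.0376, 0.2139]
ee_rot: [3.141, 0.001, 1.799]
wrist_force: [-1.2, 0.8, -1.1]
width: 0.0156
finger_force: 30.0
```

>>> play_rows --translation '[[-0.05, 0, 0], [-0.05, 0, 0], [-0.05, 0, 0], [0, 0, 0]]' --twist '[[0, 0, 0], [0, 0, 0], [0, 0, 0], [0, 0, 0]]' --gripper '[-1, -1, -1, -1]'

```text
time: 19.0
tool_pos: [0.4608, -0.0429, 0.2139]
ee_rot: [3.141, 0.0, 1.799]
wrist_force: [-1.5, 1.5, -0.9]
width: 0.0159
finger_force: 30.0
```

```bash
python3 -c "
from h import *
look('p3')"
```

```text
knob 442.6585719941929 272.0942325458625 36
t 19.05 stick org -153.35690835499116 -0.6155779345423453 0.21394381507113716 axial F -1.5920790823837652 [-1.2435583   1.34199258 -1.40946985]
```

>>> play_rows --translation '[[-0.025, 0, 0], [-0.025, 0, 0], [-0.025, 0, 0], [-0.025, 0, 0], [0, 0, 0], [0, 0, 0]]' --twist '[[0, 0, 0], [0, 0, 0], [0, 0, 0], [0, 0, 0], [0, 0, 0], [0, 0, 0]]' --gripper '[-1, -1, -1, -1, -1, -1]'

```text
time: 19.65
tool_pos: [0.4617, -0.0467, 0.2139]
ee_rot: [3.141, 0.0, 1.799]
wrist_force: [-1.2, 1.5, -0.8]
width: 0.0159
finger_force: 30.0
```

>>> play_rows --translation '[[-0.025, 0, 0], [-0.025, 0, 0], [0, 0, 0], [0, 0, 0]]' --twist '[[0, 0, 0], [0, 0, 0], [0, 0, 0], [0, 0, 0]]' --gripper '[-1, -1, -1, -1]'

```text
time: 20.05
tool_pos: [0.4621, -0.0486, 0.2139]
ee_rot: [3.141, 0.0, 1.799]
wrist_force: [-0.2, 2.3, -1.2]
width: 0.0155
finger_force: 30.0
```

>>> play_rows --translation '[[-0.025, 0, 0], [-0.025, 0, 0], [0, 0, 0], [0, 0, 0]]' --twist '[[0, 0, 0], [0, 0, 0], [0, 0, 0], [0, 0, 0]]' --gripper '[-1, -1, -1, -1]'

```text
time: 20.45
tool_pos: [0.4626, -0.0506, 0.2139]
ee_rot: [3.142, 0.0, 1.799]
wrist_force: [-0.4, 2.1, -0.8]
width: 0.0156
finger_force: 30.0
```

>>> play_rows --translation '[[-0.02, 0, 0], [-0.02, 0, 0], [0, 0, 0], [0, 0, 0]]' --twist '[[0, 0, 0], [0, 0, 0], [0, 0, 0], [0, 0, 0]]' --gripper '[-1, -1, -1, -1]'

```text
time: 20.85
tool_pos: [0.4629, -0.0521, 0.2139]
ee_rot: [3.142, 0.0, 1.799]
wrist_force: [-0.2, 1.6, -1.5]
width: 0.016
finger_force: 30.0
```

>>> play_rows --translation '[[-0.02, 0, 0], [-0.02, 0, 0], [0, 0, 0], [0, 0, 0]]' --twist '[[0, 0, 0], [0, 0, 0], [0, 0, 0], [0, 0, 0]]' --gripper '[-1, -1, -1, -1]'

```text
time: 21.25
tool_pos: [0.4633, -0.0537, 0.2139]
ee_rot: [3.142, 0.0, 1.799]
wrist_force: [-0.1, 3.4, -0.5]
width: 0.0159
finger_force: 30.0
```

>>> play_rows --translation '[[-0.02, 0, 0], [-0.02, 0, 0], [0, 0, 0], [0, 0, 0]]' --twist '[[0, 0, 0], [0, 0, 0], [0, 0, 0], [0, 0, 0]]' --gripper '[-1, -1, -1, -1]'

```text
time: 21.65
tool_pos: [0.4636, -0.0552, 0.2139]
ee_rot: [3.142, 0.0, 1.799]
wrist_force: [-0.3, 2.4, -0.1]
width: 0.0155
finger_force: 30.0
```

>>> play_rows --translation '[[-0.02, 0, 0], [-0.02, 0, 0], [0, 0, 0], [0, 0, 0]]' --twist '[[0, 0, 0], [0, 0, 0], [0, 0, 0], [0, 0, 0]]' --gripper '[-1, -1, -1, -1]'

```text
time: 22.05
tool_pos: [0.464, -0.0568, 0.2139]
ee_rot: [3.142, 0.0, 1.799]
wrist_force: [-0.6, 2.1, -1.5]
width: 0.0157
finger_force: 30.0
```

>>> play_rows --translation '[[-0.02, 0, 0], [-0.02, 0, 0], [0, 0, 0], [0, 0, 0]]' --twist '[[0, 0, 0], [0, 0, 0], [0, 0, 0], [0, 0, 0]]' --gripper '[-1, -1, -1, -1]'

```text
time: 22.45
tool_pos: [0.4644, -0.0584, 0.2139]
ee_rot: [3.142, 0.0, 1.799]
wrist_force: [-2.4, 2.9, -0.6]
width: 0.0156
finger_force: 30.0
```

```bash
python3 -c "
from h import *
look('p4')"
```

```text
knob 442.65930599369085 272.09752891692955 36
t 22.5 stick org -137.51846200081576 -0.730173371257671 0.21385440448388182 axial F -2.565755047227735 [-0.98233988  2.40425278 -1.15711138]
```

>>> play_rows --translation '[[-0.015, 0, 0], [-0.015, 0, 0], [0, 0, 0], [0, 0, 0]]' --twist '[[0, 0, 0], [0, 0, 0], [0, 0, 0], [0, 0, 0]]' --gripper '[-1, -1, -1, -1]'

```text
time: 22.9
tool_pos: [0.4646, -0.0595, 0.2139]
ee_rot: [3.142, 0.0, 1.799]
wrist_force: [-0.9, 2.1, -1.6]
width: 0.016
finger_force: 30.0
```

>>> play_rows --translation '[[-0.015, 0, 0], [-0.015, 0, 0], [0, 0, 0], [0, 0, 0]]' --twist '[[0, 0, 0], [0, 0, 0], [0, 0, 0], [0, 0, 0]]' --gripper '[-1, -1, -1, -1]'

```text
time: 23.3
tool_pos: [0.4649, -0.0607, 0.2139]
ee_rot: [3.142, 0.0, 1.799]
wrist_force: [-1.0, 1.9, -0.5]
width: 0.0159
finger_force: 30.0
```

>>> play_rows --translation '[[-0.015, 0, 0], [-0.015, 0, 0], [0, 0, 0], [0, 0, 0]]' --twist '[[0, 0, 0], [0, 0, 0], [0, 0, 0], [0, 0, 0]]' --gripper '[-1, -1, -1, -1]'

```text
time: 23.7
tool_pos: [0.4652, -0.0618, 0.2139]
ee_rot: [3.142, -0.0, 1.799]
wrist_force: [-1.4, 3.0, 0.0]
width: 0.0163
finger_force: 30.0
```

>>> play_rows --translation '[[-0.015, 0, 0], [-0.015, 0, 0], [0, 0, 0], [0, 0, 0]]' --twist '[[0, 0, 0], [0, 0, 0], [0, 0, 0], [0, 0, 0]]' --gripper '[-1, -1, -1, -1]'

```text
time: 24.1
tool_pos: [0.4653, -0.0624, 0.2137]
ee_rot: [-3.141, -0.002, 1.799]
wrist_force: [-1.7, 6.7, 0.1]
width: 0.0155
finger_force: 30.0
```

>>> play_rows --translation '[[-0.015, 0, 0], [-0.015, 0, 0], [0, 0, 0], [0, 0, 0]]' --twist '[[0, 0, 0], [0, 0, 0], [0, 0, 0], [0, 0, 0]]' --gripper '[-1, -1, -1, -1]'

```text
time: 24.5
tool_pos: [0.4655, -0.0633, 0.2137]
ee_rot: [-3.141, -0.003, 1.799]
wrist_force: [-1.8, 7.2, 0.3]
width: 0.0158
finger_force: 30.0
```

>>> play_rows --translation '[[-0.015, 0, 0], [0, 0, 0], [0, 0, 0]]' --twist '[[0, 0, 0], [0, 0, 0], [0, 0, 0]]' --gripper '[-1, -1, -1]'

```text
time: 24.8
tool_pos: [0.4655, -0.0637, 0.2137]
ee_rot: [-3.141, -0.003, 1.8]
wrist_force: [-2.1, 7.1, -0.4]
width: 0.0156
finger_force: 30.0
```

>>> play_rows --translation '[[-0.015, 0, 0], [0, 0, 0], [0, 0, 0]]' --twist '[[0, 0, 0], [0, 0, 0], [0, 0, 0]]' --gripper '[-1, -1, -1]'

```text
time: 25.1
tool_pos: [0.4656, -0.0642, 0.2136]
ee_rot: [-3.141, -0.004, 1.8]
wrist_force: [-2.6, 7.6, 1.3]
width: 0.0158
finger_force: 30.0
```

```bash
python3 -c "
from h import *
look('p5')"
```

```text
knob 442.67636171337915 272.0748281332628 36
t 25.15 stick org -131.5182476197242 -0.8140209606884129 0.21363722595808873 axial F -8.130387898967905 [-0.9110764   8.13909471  0.42551653]
```

>>> play_rows --translation '[[-0.015, 0, 0], [0, 0, 0], [0, 0, 0]]' --twist '[[0, 0, 0], [0, 0, 0], [0, 0, 0]]' --gripper '[-1, -1, -1]'

```text
time: 25.45
tool_pos: [0.4657, -0.0646, 0.2136]
ee_rot: [-3.141, -0.004, 1.8]
wrist_force: [-2.6, 7.8, 0.4]
width: 0.0157
finger_force: 30.0
```

>>> play_rows --translation '[[-0.015, 0, 0], [0, 0, 0], [0, 0, 0]]' --twist '[[0, 0, 0], [0, 0, 0], [0, 0, 0]]' --gripper '[-1, -1, -1]'

```text
time: 25.75
tool_pos: [0.4658, -0.0651, 0.2136]
ee_rot: [-3.141, -0.005, 1.8]
wrist_force: [-2.2, 8.5, 0.1]
width: 0.0156
finger_force: 30.0
```

```bash
python3 -c "
from h import *
look('p6')"
```

```text
knob 442.65425960763235 272.01961838215533 35
t 25.8 stick org -130.64118597995656 -0.8540886940251908 0.21355524937438042 axial F -8.54800656298097 [-2.58079919  8.17351734  1.51112973]
```

Force is 8.5 N and the catch hasn't snapped yet, so I'll continue in small steps.

>>> play_rows --translation '[[-0.015, 0, 0], [0, 0, 0], [0, 0, 0]]' --twist '[[0, 0, 0], [0, 0, 0], [0, 0, 0]]' --gripper '[-1, -1, -1]'

```text
time: 26.1
tool_pos: [0.466, -0.0657, 0.2136]
ee_rot: [-3.141, -0.005, 1.8]
wrist_force: [-2.6, 8.9, -0.2]
width: 0.0159
finger_force: 30.0
```

```bash
python3 -c "
from h import *
look('p7')"
```

```text
knob 442.4839171767157 270.99687459304596 37
t 26.15 stick org -129.94147169341375 -0.8350737842965604 0.21357634489933713 axial F -9.429816009338136 [-2.38849732  9.12508797  1.13169267]
```

>>> play_rows --translation '[[0.05, 0, 0], [0.3, 0, 0], [0.7, 0, 0], [0.9, 0, 0], [0.9, 0, 0], [0.9, 0, 0], [0, 0, 0], [0, 0, 0]]' --twist '[[0, 0, 0], [0, 0, 0], [0, 0, 0], [0, 0, 0], [0, 0, 0], [0, 0, 0], [0, 0, 0], [0, 0, 0]]' --gripper '[-1, -1, -1, -1, -1, -1, -1, -1]'

```text
time: 26.95
tool_pos: [0.4324, 0.0795, 0.2142]
ee_rot: [3.14, 0.002, 1.802]
wrist_force: [0.1, 0.3, -0.9]
width: 0.0157
finger_force: 30.0
```

>>> play_rows --translation '[[0, 0, -0.4], [0, 0, -0.7], [0, 0, -0.5], [0, 0, 0], [0, 0, 0], [0, 0, 0]]' --twist '[[0, 0, -0.27], [0, 0, 0], [0, 0, 0], [0, 0, 0], [0, 0, 0], [0, 0, 0]]' --gripper '[-1, -1, -1, -1, -1, -1]'

```text
time: 27.55
tool_pos: [0.4321, 0.0784, 0.2764]
ee_rot: [-3.139, -0.0, 1.825]
wrist_force: [-0.5, 0.2, -1.5]
width: 0.0161
finger_force: 30.0
```

```bash
python3 -c "
from h import *
look('p8')
im=cv2.imread('pics/top_p8.png');g=cv2.cvtColor(im,cv2.COLOR_BGR2GRAY)
print(robot.get_obs()['tool_pos'],robot.get_obs()['ee_rot'])
p=robot.get_obs()['tool_pos']; s=robot.snapshot('side')[:,:,::-1]; cv2.imwrite('pics/side8.png',s)
z=p[2]-.181+.006
m=np.zeros_like(g);m[245:272,353:382]=g[245:272,353:382]>140
q=np.argwhere(m)[:,::-1];w=unproj('top',q,z)[:,:2];vx,vy,x,y=cv2.fitLine(w.astype(np.float32),cv2.DIST_L2,0,.01,.01).ravel();print(np.degrees(np.arctan2(vy,vx)),x,y)
P=p[:2]-np.array([x,y]);print('tcp off line mm',1000*(P[0]*-vy+P[1]*vx))
m=g.copy();m[:245]=0;m[275:]=0;m[:,:353]=0;m[:,400:]=0
q=np.argwhere(m>140)[:,::-1];w=unproj('top',q,z)[:,:2];print('tip dist',np.sort((w-p[:2])@U)[-6:])
"
```

```text
knob 442.4558164072804 271.0237404378792 37
t 27.6 stick org -278.21052597600715 -0.7202562919065223 0.2762222981937308 axial F 0.3272932090500156 [-0.40181305 -0.4312981  -1.10703615]
[0.4319968  0.07858291 0.2762223 ] [-3.13869335e+00 -3.71813944e-04  1.82548489e+00]
-74.789276 0.46332517 -0.03769211
tcp off line mm 0.2761893331626082
tip dist [0.20449876 0.20452579 0.20511223 0.20572592 0.20633981 0.20695393]
```

>>> play_rows --translation '[[-0.446, 0.732, 0], [-0.446, 0.732, 0], [-0.446, 0.732, 0], [-0.446, 0.732, 0], [-0.446, 0.732, 0], [-0.446, 0.732, 0], [-0.446, 0.732, 0], [0, 0, 0]]' --twist '[[0, 0, 0], [0, 0, 0], [0, 0, 0], [0, 0, 0], [0, 0, 0], [0, 0, 0], [0, 0, 0], [0, 0, 0]]' --gripper '[-1, -1, -1, -1, -1, -1, -1, -1]'

```text
time: 28.45
tool_pos: [0.6648, 0.0085, 0.2747]
ee_rot: [-3.14, -0.0, 1.825]
wrist_force: [-0.4, 0.5, -0.1]
width: 0.0157
finger_force: 30.0
```

>>> play_rows --translation '[[0, 0, 0], [0, 0, 0], [0, 0, 0]]' --twist '[[0, 0, 0], [0, 0, 0], [0, 0, 0]]' --gripper '[-1, -1, -1]'

```text
time: 28.75
tool_pos: [0.6613, 0.0105, 0.278]
ee_rot: [-3.141, -0.0, 1.827]
wrist_force: [-0.4, 1.0, -0.8]
width: 0.0157
finger_force: 30.0
```

>>> play_rows --translation '[[0, 0, 0.4], [0, 0, 0.4], [0, 0, 0.3], [0, 0, 0.2], [0, 0, 0.15], [0, 0, 0.08], [0, 0, 0], [0, 0, 0]]' --twist '[[0, 0, 0], [0, 0, 0], [0, 0, 0], [0, 0, 0], [0, 0, 0], [0, 0, 0], [0, 0, 0], [0, 0, 0]]' --gripper '[-1, -1, -1, -1, -1, -1, -1, -1]'

```text
time: 29.55
tool_pos: [0.6625, 0.01, 0.2173]
ee_rot: [3.14, 0.0, 1.826]
wrist_force: [-0.2, 0.5, -0.8]
width: 0.0158
finger_force: 30.0
```

>>> play_rows --translation '[[0, 0, 0], [0, 0, 0]]' --twist '[[0, 0, 0], [0, 0, 0]]' --gripper '[-1, -1]'

```text
time: 29.75
tool_pos: [0.6625, 0.01, 0.2174]
ee_rot: [3.14, 0.0, 1.826]
wrist_force: [-0.2, -0.3, -0.7]
width: 0.0156
finger_force: 30.0
```

>>> play_rows --translation '[[0, 0, 0.03], [0, 0, 0.025], [0, 0, 0], [0, 0, 0]]' --twist '[[0, 0, 0], [0, 0, 0], [0, 0, 0], [0, 0, 0]]' --gripper '[-1, -1, -1, -1]'

```text
time: 30.15
tool_pos: [0.6623, 0.01, 0.215]
ee_rot: [3.141, 0.0, 1.826]
wrist_force: [-1.0, -0.1, 1.9]
width: 0.0158
finger_force: 30.0
```

>>> play_rows --translation '[[0, 0, 0], [0, 0, 0], [0, 0, 0], [0, 0, 0], [0, 0, 0], [0, 0, -0.2], [0, 0, -0.6], [0, 0, -0.9]]' --twist '[[0, 0, 0], [0, 0, 0], [0, 0, 0], [0, 0, 0], [0, 0, 0], [0, 0, 0], [0, 0, 0], [0, 0, 0]]' --gripper '[0.3, 0.3, 0.3, 0.3, 0.3, 0.3, 0.3, 0.3]'

```text
time: 30.95
tool_pos: [0.6616, 0.01, 0.2807]
ee_rot: [-3.136, -0.002, 1.826]
wrist_force: [0.1, 0.6, -0.0]
width: 0.0612
finger_force: 0.0
```

>>> play_rows --translation '[[0, 0, -0.9], [0, -0.9, -0.3], [0, -0.9, 0], [0, -0.9, 0], [0, -0.9, 0], [0, -0.9, 0], [0, -0.9, 0], [0, 0, 0]]' --twist '[[0, 0, 0], [0, 0, 0], [0, 0, 0], [0, 0, 0], [0, 0, 0], [0, 0, 0], [0, 0, 0], [0, 0, 0]]' --gripper '[0.3, 0.3, 0.3, 0.3, 0.3, 0.3, 0.3, 0.3]'

```text
time: 31.75
tool_pos: [0.4502, -0.0449, 0.3309]
ee_rot: [-3.141, 0.0, 1.825]
wrist_force: [0.5, 0.5, 0.7]
width: 0.0613
finger_force: 0.0
```

```bash
python3 -c "
from h import *
look('end'); im=cv2.imread('pics/top_end.png'); cv2.imwrite('pics/c9.png',cv2.resize(im[120:300,160:500],None,fx=2.3,fy=2.3,interpolation=cv2.INTER_CUBIC))
print(robot.spot_point('stick','top'))"
```

```text
knob 442.4539611752361 271.02387198321094 37
t 31.8 stick org -153.58984953596547 -9.718637856234738 0.33130951304206135 axial F -0.32003993647794643 [0.07611795 0.34685386 0.60035937]
[{'centre': [0.6602, 0.0152, 0.0354], 'score': 0.63}]
```

View pics/c9.png

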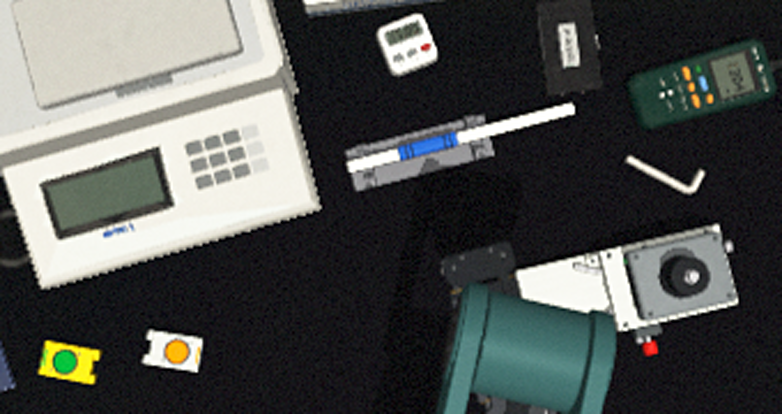

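The stick is back in its rest, the knob is at its out position (snapped), and the other things haven't moved. I'll hand the job in.

```bash
python3 -c "
from bench import robot
print(robot.close_job())"
```

```text
the job is handed in; nothing more can be done
None
```

The green slide is fed in and the catch has snapped behind it (highest reading about 9.5 N, limit 20 N), the stick is back in its rest, nothing else was moved, and the job was handed in at about 32 s.

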